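Find and set aside the pump cover with the binding throttle lever

ROBOT

A 6-joint arm with a two-finger parallel gripper is mounted at the origin on the work surface. World frame = base frame: x ahead of the robot, y to its left, z up, the work surface at z = 0. Lengths are in m, angles in degrees, forces in N, time in s.
With the tool pointing down it reaches from about 0.4 to 0.825 m from the base axis. Payload 7 kg.
Tool frame: the origin (TCP) lies at the very end of the fingers, on their centre line; the grasp point (between the pads) lies 19 mm behind it; z points along the fingers, y is the line along which they close (so a half turn about z gives the same grasp; the last joint's range is limited). The gripper opens to 88 mm and grips with 3 to 60 N. Pads are 19 mm wide; open, the fingers measure 130 mm over their backs; the gripper's body (78 mm by 193 mm) begins 47 mm behind the grasp point.
Start: joints at [-55.915, 20.546, 0.682, 0, -70.136, -16.507], TCP at [0.204, -0.643, 0.227] pointing down, gripper open.
Joint ranges: [-176.03, 176.03], [-82.01, 121.73], [-58.28, 71.71], [-173.87, 95.51], [-174.79, -0.11], [-173.66, 173.66]. Speed limits (degrees/s): [136.94, 136.94, 172.46, 180, 180, 180].

INTERFACE

Orientations are given as [roll, pitch, yaw] about the fixed x, y, z axes, in that order (R = Rz(yaw) Ry(pitch) Rx(roll)).
In Python, from plant import get_state, imaging, r, finder gives the robot as it stands.
- The arm moves only by the shell command python3 -m handwheel 'ROWS' [FORCE]. ROWS is JSON, a list of rows, each a list of 5 numbers: the closure, from 0 (fully open) to 1 (shut), then the shift along the world's x, y, z in cm, then the turn about the world's z in degrees. A call has 1 to 8 rows; each row is the pose to reach, as a shift and turn from the pose commanded when the call began; what a row does not reach only later rows make up. A row lasts 1/8 s, in which the tool goes at most 62.5 mm and 10.7 degrees, less where a joint would pass 70% of its speed; a pose out of reach is approached as far as the arm can. A call with a gripper value outside its range is refused whole. The fingers move at their own pace and stop on an object; FORCE is the grip in N (left out, the last holds). Time passes only in rows, so rows that repeat a pose let the fingers close. It gives the time, the measured TCP pose, the force, the opening and the grip force at its end, in the units of the state.
- get_state(): the state, without advancing time (a new reading comes with each control period).
- imaging.capture(name): name is "scene" or "side" or "wrist"; returns (picture, depth): 480x640x3 uint8, red, green, blue; 480x640 float32, m along the optical axis (not along the pixel's ray), 0 where there is no reading.
- imaging.get_calibration(name): a dict with "fx", "fy", "cx", "cy" (pixels), "rvec" (rotation vector, rad) and "tvec" (3), from world to camera coordinates, as OpenCV has them; the wrist camera has in their place "hand_eye" (4x4, takes a point from camera to tool coordinates, whose origin is the TCP and whose axes are the flange's). Camera axes: x right, y down, z forward; pixel columns grow to the right and rows downward; lengths in m; the calibration is good to about 2 mm. The wrist camera is an equidistant fisheye: a pixel r from the principal point sees the ray r / f radians off the axis. A picture is of the moment at which its call begins: read the wrist's pose just before it. get_calibration takes no time and is no camera call.
- r.close_job(): hands the job in; it is judged then, once.
Trained networks look in the newest picture that a camera, given by its name, has taken for a name from the list of things; names that differ only in an ending like _2 or _b are one class to them, and where a whole thing is asked for, a point or a joint stands for the part that bears it (a point fixed in the world has none). Each returns a list of dicts, best first, with "p" (0 to 1); they miss things now and then, are a little off and sometimes report something else, mostly with a low value. They report only what shows in the picture. A call takes as long as a camera call. They do not tell look-alikes from the thing itself.
- finder.cut_out(camera, query): "region" (480x640 bool, what is visible of it) and "pixel" ([column, row] in pixels, amid what is visible of it).
The state is a dict: "time_s": time; "joints": joint angles; "qd": joint speeds; "joint_torque": joint torques, N m; "tcp_pos": TCP position; "eef_rot": TCP orientation; "contact_force": force on the tool from outside, world axes, zero at the start; "moment": the same for the moment, N m; "gripper_width": finger opening in m; "gripper_force": force on a finger pad.
Only numpy, scipy, OpenCV 4.12 (cv2) and the standard library are available. Lean on these libraries where they do the work, as an engineer would, in place of code of your own. Each camera call takes 0.05 s, during which the arm holds its last target. There are 200 camera calls.

TASK

One of the three pump covers in the green rack has a throttle lever that binds. Push the levers, one at a time, right round from the idle stop to the full-load stop and let go to find the one that does not spring back. Leave its lever hanging open, lift that cover out level and set it down flat in the middle of the red rework tray (do not drop it), leaving the good covers in their pockets and the other things on the bench where they are.

Things in the scene. Friction and masses are not known exactly. Their poses are not given: they have to be found in the camera images.
- cover_a: one of three alike loose aluminium pump covers, about 0.85 kg, lying in the green rack. Origin: centre of underside; x lengthwise, y across, z up; mm. Flange 110 x 84 x 12 high; on it a hump (see grip). Upright lever shaft at x -30, y 0; the lever, z 56 to 62, points to -x beyond the flange. Two stop-screw lugs: x -46 to -34, y 28 to 38 either side, to z 62, screws reaching in to the lever
- grip_a (a point): mid-height of cover_a's straight-sided hump, the place to grip from above with the fingers across the cover's y: over its origin, 30 mm above its underside, within 8 mm of its balance point. Hump 44 mm wide (y), x -32 to 48, z 12 (top of flange) to 48; a bolt head at x 30 reaches z 60
- lever_a (a joint): throttle lever of cover_a: 0 on the idle stop (start), 1.0 rad on the full-load stop, growing anticlockwise from above. Points along the cover's -x turned by (value - 0.5) rad about z: at idle its end is on the +y side; push it towards -y. A free lever takes about 1 N and springs back to 0 within 1 s; the binding one takes about 2.5 N and stays where it is left
- ball_a (a point): centre of the 12 mm ball on an 8 mm upright stud at the end of lever_a, 62 mm from the shaft axis, 76 mm above the cover's underside. The yellow zinc lever is 13 mm wide, 17 mm across its end
- cover_b: one of three alike loose aluminium pump covers, about 0.85 kg, lying in the green rack. Origin: centre of underside; x lengthwise, y across, z up; mm. Flange 110 x 84 x 12 high; on it a hump (see grip). Upright lever shaft at x -30, y 0; the lever, z 56 to 62, points to -x beyond the flange. Two stop-screw lugs: x -46 to -34, y 28 to 38 either side, to z 62, screws reaching in to the lever
- grip_b (a point): mid-height of cover_b's straight-sided hump, the place to grip from above with the fingers across the cover's y: over its origin, 30 mm above its underside, within 8 mm of its balance point. Hump 44 mm wide (y), x -32 to 48, z 12 (top of flange) to 48; a bolt head at x 30 reaches z 60
- lever_b (a joint): throttle lever of cover_b: 0 on the idle stop (start), 1.0 rad on the full-load stop, growing anticlockwise from above. Points along the cover's -x turned by (value - 0.5) rad about z: at idle its end is on the +y side; push it towards -y. A free lever takes about 1 N and springs back to 0 within 1 s; the binding one takes about 2.5 N and stays where it is left
- ball_b (a point): centre of the 12 mm ball on an 8 mm upright stud at the end of lever_b, 62 mm from the shaft axis, 76 mm above the cover's underside. The yellow zinc lever is 13 mm wide, 17 mm across its end
- cover_c: one of three alike loose aluminium pump covers, about 0.85 kg, lying in the green rack. Origin: centre of underside; x lengthwise, y across, z up; mm. Flange 110 x 84 x 12 high; on it a hump (see grip). Upright lever shaft at x -30, y 0; the lever, z 56 to 62, points to -x beyond the flange. Two stop-screw lugs: x -46 to -34, y 28 to 38 either side, to z 62, screws reaching in to the lever
- grip_c (a point): mid-height of cover_c's straight-sided hump, the place to grip from above with the fingers across the cover's y: over its origin, 30 mm above its underside, within 8 mm of its balance point. Hump 44 mm wide (y), x -32 to 48, z 12 (top of flange) to 48; a bolt head at x 30 reaches z 60
- lever_c (a joint): throttle lever of cover_c: 0 on the idle stop (start), 1.0 rad on the full-load stop, growing anticlockwise from above. Points along the cover's -x turned by (value - 0.5) rad about z: at idle its end is on the +y side; push it towards -y. A free lever takes about 1 N and springs back to 0 within 1 s; the binding one takes about 2.5 N and stays where it is left
- ball_c (a point): centre of the 12 mm ball on an 8 mm upright stud at the end of lever_c, 62 mm from the shaft axis, 76 mm above the cover's underside. The yellow zinc lever is 13 mm wide, 17 mm across its end
- rack: low dark-green plastic rack, fixed, 136 (x) x 404 (y) x 22 high, with three pockets in a row along its y, one cover in each (which in which varies). Origin: centre of its underside. Pocket floor 12 up, pocket 114 x 88, 10 deep (2 mm play round a flange); ribs between pockets 42 wide. The levers overhang its -x edge
- pocket_0 (a point): centre of the floor of pocket 0 of the rack (y = -130 mm in the rack)
- pocket_1 (a point): centre of the floor of pocket 1 of the rack (y = 0 mm in the rack)
- pocket_2 (a point): centre of the floor of pocket 2 of the rack (y = 130 mm in the rack)
- rework_tray: red open tray, fixed, outside 210 (x) x 190 (y) x 36 high, walls and floor 4 thick. Origin: centre of its underside. Empty at the start
- parts_cup: bystander: blue open cup, 72 across, 45 high, loose; origin at the centre of its underside
- valve_holder: bystander: dark steel fitting standing upright, 32 across, 55 high; origin at the centre of its underside
- cleaner_can: bystander: blue can, 64 across, 110 high; origin at the centre of its underside
- spanner: bystander: steel spanner 160 long lying flat between robot and work; origin near its middle
- screwdriver: bystander: screwdriver with yellow handle, 190 long, lying between robot and work; origin near its middle
- torque_wrench: bystander: torque wrench with blue handle, 400 long, lying across the far side; origin at its middle
There are look-alikes about, which are no part of the job. Leave any pink or turquoise look-alike of the cover_c alone.

How it is judged (in metres and radians):
On the way, in this order (a step that is already met when the one before it is completed fails the run):
1. a lever pushed to its full-load stop has been let go and stays there by itself (past 0.85 of 1.0 rad, fingers off that cover) (((value of joint lever_a above 0.85 rad and contact force between the fingers and cover_a below 0.1 N) or (value of joint lever_b above 0.85 rad and contact force between the fingers and cover_b below 0.1 N) or (value of joint lever_c above 0.85 rad and contact force between the fingers and cover_c below 0.1 N))), for 0.5 s.
2. then that cover has been lifted clear of its pocket (25 mm) (((z of cover_a in the frame of rack above 0.037 m and value of joint lever_a above 0.4 rad) or (z of cover_b in the frame of rack above 0.037 m and value of joint lever_b above 0.4 rad) or (z of cover_c in the frame of rack above 0.037 m and value of joint lever_c above 0.4 rad))), for 0.1 s.
At the end, for the whole second after the job is handed in: The binding cover, lever still open (over 0.4 rad), lies flat and still on the red tray's floor (tilt under 0.06 rad, within 60 mm of its centre in its x and y); the others lie flat in rack pockets (within 10 mm, tilt under 0.05 rad), levers on idle (under 0.08 rad) (((value of joint lever_a above 0.4 rad and z of cover_a in the frame of rework_tray below 0.01 m and angle between cover_a's own z axis and vertical below 0.06 rad and linear speed of cover_a below 0.03 m/s and x of cover_a in the frame of rework_tray between -0.06 and 0.06 m and y of cover_a in the frame of rework_tray between -0.06 and 0.06 m and (distance between cover_b and pocket_0 below 0.01 m or distance between cover_b and pocket_1 below 0.01 m or distance between cover_b and pocket_2 below 0.01 m) and angle between each of cover_b, cover_c's own z axis and vertical below 0.05 rad and value of joint each of lever_b, lever_c below 0.08 rad and (distance between cover_c and pocket_0 below 0.01 m or distance between cover_c and pocket_1 below 0.01 m or distance between cover_c and pocket_2 below 0.01 m)) or (value of joint lever_b above 0.4 rad and z of cover_b in the frame of rework_tray below 0.01 m and angle between cover_b's own z axis and vertical below 0.06 rad and linear speed of cover_b below 0.03 m/s and x of cover_b in the frame of rework_tray between -0.06 and 0.06 m and y of cover_b in the frame of rework_tray between -0.06 and 0.06 m and (distance between cover_a and pocket_0 below 0.01 m or distance between cover_a and pocket_1 below 0.01 m or distance between cover_a and pocket_2 below 0.01 m) and angle between each of cover_a, cover_c's own z axis and vertical below 0.05 rad and value of joint each of lever_a, lever_c below 0.08 rad and (distance between cover_c and pocket_0 below 0.01 m or distance between cover_c and pocket_1 below 0.01 m or distance between cover_c and pocket_2 below 0.01 m)) or (value of joint lever_c above 0.4 rad and z of cover_c in the frame of rework_tray below 0.01 m and angle between cover_c's own z axis and vertical below 0.06 rad and linear speed of cover_c below 0.03 m/s and x of cover_c in the frame of rework_tray between -0.06 and 0.06 m and y of cover_c in the frame of rework_tray between -0.06 and 0.06 m and (distance between cover_a and pocket_0 below 0.01 m or distance between cover_a and pocket_1 below 0.01 m or distance between cover_a and pocket_2 below 0.01 m) and angle between each of cover_a, cover_b's own z axis and vertical below 0.05 rad and value of joint each of lever_a, lever_b below 0.08 rad and (distance between cover_b and pocket_0 below 0.01 m or distance between cover_b and pocket_1 below 0.01 m or distance between cover_b and pocket_2 below 0.01 m)))); the robot touches nothing.
It fails at once if a cover is dropped or thrown (moves faster than 0.6 m/s while the fingers do not hold it) ((linear speed of cover_a above 0.6 m/s and contact force between the fingers and cover_a below 0.5 N) or (linear speed of cover_b above 0.6 m/s and contact force between the fingers and cover_b below 0.5 N) or (linear speed of cover_c above 0.6 m/s and contact force between the fingers and cover_c below 0.5 N)).
It fails at once if a cover whose lever is back near idle (under 0.3 rad) is lifted out of the rack (25 mm), or any cover is tipped (0.5 rad) ((z of cover_a in the frame of rack above 0.037 m and value of joint lever_a below 0.3 rad) or (z of cover_b in the frame of rack above 0.037 m and value of joint lever_b below 0.3 rad) or (z of cover_c in the frame of rack above 0.037 m and value of joint lever_c below 0.3 rad) or angle between any of cover_a, cover_b, cover_c's own z axis and vertical above 0.5 rad).
It fails at once if another thing on the bench is moved by more than 30 mm or knocked over (distance of any of parts_cup, valve_holder, cleaner_can, spanner, screwdriver, torque_wrench from where it was at the start of the episode above 0.03 m or angle between any of parts_cup, valve_holder, cleaner_can's own z axis and vertical above 0.5 rad).
It also fails if it takes over 72 s, if anything falls off the work surface, if the arm or the gripper's body presses on something with over 40 N, if the wrist force passes 120 N, or if a joint passes its speed limit or range.

## Working session

There is one attempt and no reset: what is moved stays moved. The work goes in short steps, Python scripts to look and compute and a shell command to move; the robot and the scene stay as the last step left them, time stands still between calls to the robot, and variables do not carry over. Pictures are saved under pics/ and viewed, at most 14 in all, crops included, and the job is handed in when it is done.

```bash
mkdir -p pics; cat > h.py <<'E'
import numpy as np, cv2
from scipy.spatial.transform import Rotation as Ro
from plant import get_state, imaging, r, finder
def cloud(cam, depth):
    c=imaging.get_calibration(cam)
    v,u=np.mgrid[0:480,0:640]
    P=np.stack([(u-c["cx"])/c["fx"]*depth,(v-c["cy"])/c["fy"]*depth,depth],-1)
    R=cv2.Rodrigues(np.array(c["rvec"],float))[0]
    W=(P-np.array(c["tvec"]).ravel())@R
    W[depth<=0]=np.nan
    return W
def save(n,im): cv2.imwrite(f"pics/{n}.png",im[:,:,::-1])
E
python3 - <<'E'
from h import *
print(get_state())
for cam in("scene","side"):
    im,d=imaging.capture(cam); save(cam+"0",im); np.save(cam+"0.npy",d)
    W=cloud(cam,d)
    for q in("cover_a","lever_a","ball_a","rack","rework_tray"):
        for o in finder.cut_out(cam,q)[:5]:
            m=o["region"]; print(cam,q,round(o["p"],2),np.round(o["pixel"]),m.sum(),np.round(np.nanmedian(W[m],0),3),np.round(np.nanmin(W[m],0),3),np.round(np.nanmax(W[m],0),3))
E
```

```text
{'time_s': 0.0, 'joints': array([-5.59161896e+01,  2.05915862e+01,  6.34855248e-01, -1.96973345e-02,
       -7.01331695e+01, -1.65067970e+01]), 'qd': array([-0.05501832,  0.00353429,  0.00990976, -0.02670639, -0.11326787,
       -0.02532946]), 'joint_torque': array([ 2.39204292e-04, -5.82720137e+01,  2.93059820e+01,  6.99726328e+00,
        6.93379756e-03, -2.45358196e-04]), 'tcp_pos': array([ 0.20368   , -0.64305164,  0.2256305 ]), 'eef_rot': array([ 1.79908543e+02, -7.79215531e-03, -1.62429689e+02]), 'contact_force': array([ 0.05216972, -0.29158936, -0.53646672]), 'moment': array([ 0.00832484, -0.00681418, -0.01270605]), 'gripper_force': 0.0, 'gripper_width': 0.08800407000918298}
scene cover_a 0.76 [382. 221.] 1406 [0.575 0.195 0.048] [ 0.423  0.159 -0.006] [0.635 0.336 0.095]
scene cover_a 0.66 [399. 192.] 1212 [0.558 0.322 0.048] [ 0.416  0.286 -0.005] [0.618 0.47  0.087]
scene cover_a 0.62 [301. 162.] 996 [0.236 0.342 0.032] [ 0.121  0.286 -0.008] [0.3   0.548 0.078]
scene cover_a 0.58 [363. 257.] 1604 [0.596 0.067 0.05 ] [ 0.447  0.031 -0.003] [0.657 0.192 0.093]
scene cover_a 
[... 2112 characters left out ...]
[0.223 0.45  0.081]
side ball_a 0.65 [293. 260.] 253 [0.532 0.096 0.071] [0.496 0.016 0.005] [0.573 0.113 0.093]
side ball_a 0.64 [399. 233.] 169 [ 0.343 -0.076  0.059] [ 0.334 -0.126  0.049] [ 0.361 -0.048  0.079]
side ball_a 0.57 [259. 344.] 407 [0.498 0.349 0.071] [0.456 0.28  0.005] [0.551 0.37  0.093]
side ball_a 0.53 [280. 302.] 321 [0.515 0.222 0.071] [ 0.475  0.144 -0.005] [0.558 0.242 0.092]
side rack 0.46 [240. 338.] 3913 [0.548 0.321 0.019] [ 0.461  0.012 -0.007] [0.674 0.428 0.092]
side rack 0.34 [261. 348.] 415 [0.498 0.349 0.071] [ 0.456  0.28  -0.003] [0.56  0.37  0.093]
side rework_tray 0.69 [317. 207.] 4567 [ 0.587 -0.2    0.003] [ 0.478 -0.348 -0.007] [ 0.715 -0.089  0.037]
```

View pics/scene0.png

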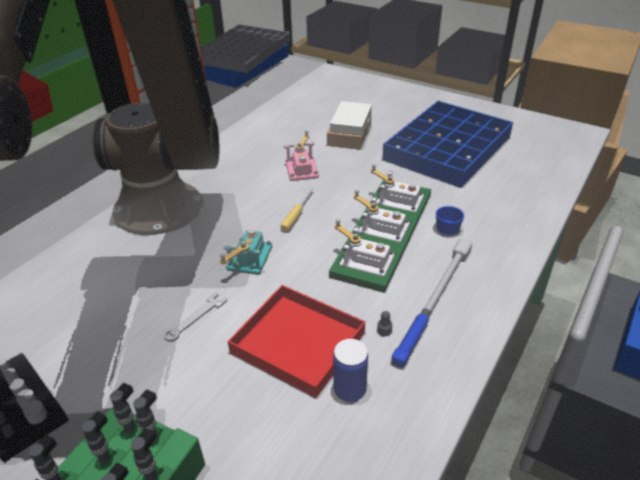

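View pics/side0.png

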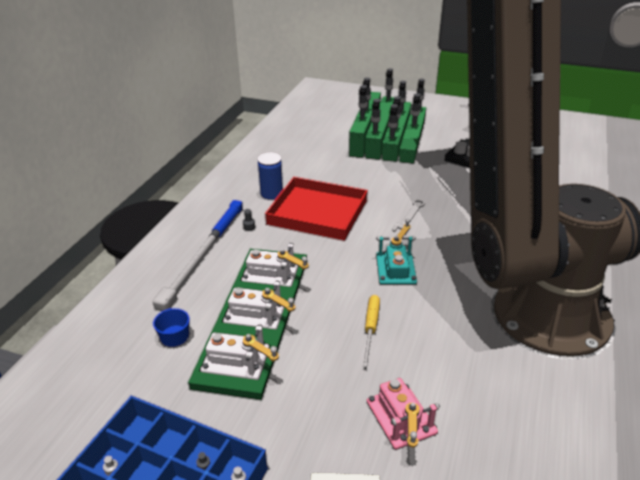

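The scene view shows the green rack around (380,240) with three white covers, levers towards the robot. The red tray is at (297,338), with the can at (350,370) and the valve holder at (385,322) beside it. The pink and turquoise look-alikes at (300,160) and (247,253) stay out of the job. Next I'll fit the poses.

```bash
cat > m.py <<'E'
from h import *
A=[]
for cam in("scene","side"):
    im=cv2.imread(f"pics/{cam}0.png"); d=np.load(cam+"0.npy"); W=cloud(cam,d)
    hsv=cv2.cvtColor(im,cv2.COLOR_BGR2HSV)
    P=W.reshape(-1,3); H=hsv.reshape(-1,3).astype(int)
    ok=np.isfinite(P[:,0])
    def rect(sel):
        q=(P[sel,:2]*1000).astype(np.float32); return [np.round(x,1) for x in cv2.minAreaRect(q)],len(q)
    reg=ok&(P[:,0]>.42)&(P[:,0]<.72)&(P[:,1]>-.05)&(P[:,1]<.47)
    g=reg&(H[:,0]>45)&(H[:,0]<90)&(H[:,1]>90)&(P[:,2]>.014)&(P[:,2]<.028)
    print(cam,"rack",rect(g))
    red=ok&((H[:,0]<8)|(H[:,0]>172))&(H[:,1]>120)&(P[:,0]>.4)&(P[:,0]<.8)&(P[:,1]<0)&(P[:,1]>-.4)
    print(" tray all",rect(red)," top",rect(red&(P[:,2]>.025)))
    for i,(x,y) in enumerate([(.596,.067),(.575,.195),(.558,.322)]):
        n=ok&(np.hypot(P[:,0]-x,P[:,1]-y)<.13)
        top=n&(np.hypot(P[:,0]-x,P[:,1]-y)<.075)&(P[:,2]>.054)&(P[:,2]<.064)&(H[:,1]<70)
        b=n&(P[:,2]>.080)&(P[:,2]<.1)&(P[:,0]<x-.04)&(abs(P[:,1]-y-.02)<.06)
        print(" hump",i,rect(top),"ball",np.round(np.median(P[b],0)*1000,1),b.sum(),np.round(np.ptp(P[b],0)*1000))
    imaging.capture(cam)
    for q in("valve_holder","cleaner_can","parts_cup","spanner","screwdriver","torque_wrench"):
        for o in finder.cut_out(cam,q)[:1]:
            m=o["region"]; print(" ",q,round(o["p"],2),np.round(np.nanpercentile(W[m],[10,50,90],axis=0),3).tolist())
E
python3 m.py
```

```text
scene rack ([array([577.1, 207.4]), array([132.8, 402. ]), np.float64(9.1)], 1110)
 tray all ([array([ 588.6, -198.4]), array([192.9, 211.1]), np.float64(90.0)], 7609)  top ([array([ 588.4, -198.5]), array([192.7, 210.6]), np.float64(89.9)], 982)
 hump 0 ([array([599.3,  79. ]), array([90.9, 72.5]), np.float64(7.2)], 362) ball [508.8  96.   88.3] 21 [ 9. 10. 13.]
 hump 1 ([array([576.3, 210.2]), array([92.9, 78.6]), np.float64(9.9)], 320) ball [487.3 224.8  87.6] 20 [12. 12. 14.]
 hump 2 ([array([558.8, 334.4]), array([88.3, 78.3]), np.float64(3.6)], 263) ball [468.3 351.7  87.7] 16 [13. 10. 10.]
  valve_holder 0.79 [[0.716, -0.091, 0.002], [0.728, -0.084, 0.023], [0.738, -0.073, 0.051]]
  cleaner_can 0.89 [[0.72, -0.271, 0.021], [0.745, -0.259, 0.088], [0.765, -0.23, 0.11]]
  parts_cup 0.93 [[0.68, 0.281, 0.007], [0.704, 0.312, 0.027], [0.731, 0.341, 0.043]]
  spanner 0.67 [[0.35, -0.318, 0.0], [0.361, -0.257, 0.005], [0.373, -0.196, 0.007]]
  screwdriver 0.72 [[0.335, 0.088, 0.01], [0.352, 0.13, 0.018], [0.363, 0.204, 0.024]]
  torque_wrench 0.75 [[0.772, -0.139, 0.015], [0.783, -0
[... 482 characters left out ...]
ball [482.6 233.8  87.3] 31 [11. 11. 12.]
 hump 2 ([array([552.9, 346.3]), array([92.5, 72.3]), np.float64(9.8)], 542) ball [463.  360.7  88.5] 37 [10. 10. 12.]
  valve_holder 0.79 [[0.709, -0.073, 0.003], [0.717, -0.065, 0.021], [0.729, -0.058, 0.048]]
  cleaner_can 0.72 [[0.704, -0.241, 0.016], [0.723, -0.213, 0.069], [0.748, -0.204, 0.106]]
  parts_cup 0.83 [[0.673, 0.288, 0.003], [0.706, 0.311, 0.024], [0.731, 0.347, 0.042]]
  spanner 0.56 [[0.343, -0.32, -0.001], [0.357, -0.265, 0.003], [0.376, -0.188, 0.006]]
  screwdriver 0.72 [[0.328, 0.108, 0.011], [0.34, 0.158, 0.019], [0.354, 0.229, 0.023]]
  torque_wrench 0.93 [[0.756, -0.105, 0.008], [0.772, 0.093, 0.019], [0.783, 0.258, 0.026]]
```

```bash
python3 -m handwheel '[[1,24.6,34.3,-2.7,-8.5],[1,24.6,34.3,-2.7,-8.5],[1,24.6,34.3,-2.7,-8.5],[1,24.6,34.3,-2.7,-8.5],[1,24.6,34.3,-2.7,-8.5],[1,24.6,34.3,-2.7,-8.5],[1,24.6,34.3,-2.7,-8.5],[1,24.6,34.3,-2.7,-8.5]]'
python3 -m handwheel '[[1,4.5,43.9,0,0],[1,4.5,43.9,0,0],[1,4.5,43.9,0,0],[1,4.5,43.9,0,0],[1,4.5,43.9,0,0],[1,4.5,43.9,0,0],[1,4.5,43.9,0,0],[1,4.5,43.9,0,0]]'
python3 - <<'E'
from h import *
s=get_state(); print(s["tcp_pos"],s["eef_rot"],s["contact_force"],s["time_s"])
im,_=imaging.capture("wrist"); save("w1",im)
E
```

```text
time_s: 2.3
tcp_pos: [0.4515, -0.2981, 0.1996]
eef_rot: [-180.0, 0.0, -170.7]
contact_force: [-0.2, -0.4, 0.7]
gripper_width: 0.0133
gripper_force: 0.0
time_s: 3.3
tcp_pos: [0.4954, 0.1414, 0.1996]
eef_rot: [180.0, 0.0, -170.7]
contact_force: [0.5, -1.3, -0.6]
gripper_width: 0.0002
gripper_force: 0.0
[0.49539392 0.14142071 0.19956363] [ 1.79991734e+02  2.93728668e-02 -1.70723416e+02] [ 0.51122643 -1.30812742 -0.57949135] 3.3
```

View pics/w1.png

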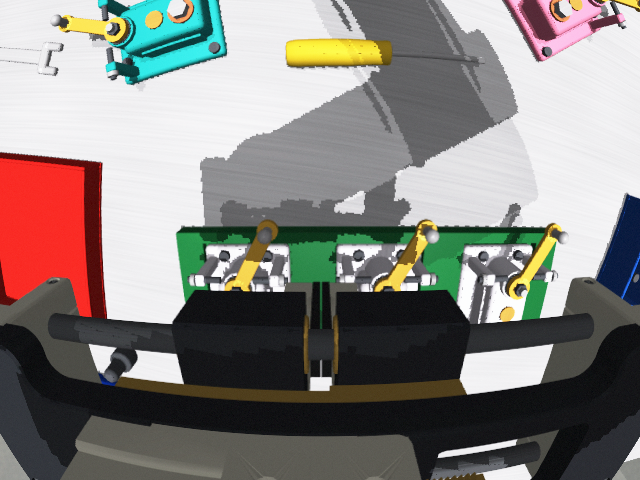

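The wrist view shows three yellow levers with balls at (268,232), (428,230) and (557,237). The closed fingers at (320,340) are between levers 0 and 1, as planned, so I'll go down and push lever 0.

```bash
python3 -m handwheel '[[1,0,-0.2,-5,0],[1,0,-0.2,-9,0],[1,0,-0.2,-12,0],[1,0,-0.2,-13,0],[1,0,-0.2,-13,0]]'
python3 -m handwheel '[[1,0.3,-2,0,0],[1,0.5,-3,0,0],[1,0.6,-4,0,0],[1,0.8,-5,0,0],[1,1,-6,0,0],[1,1.1,-6.6,0,0],[1,1.1,-6.9,0,0],[1,1.1,-7,0,0]]'
python3 - <<'E'
from h import *
s=get_state(); print(s["tcp_pos"],s["contact_force"])
im,_=imaging.capture("wrist"); save("w2",im)
E
```

```text
time_s: 3.98
tcp_pos: [0.495, 0.1355, 0.0697]
eef_rot: [-180.0, -0.0, -171.0]
contact_force: [-0.1, 0.1, 0.6]
gripper_width: 0.0005
gripper_force: 0.0
time_s: 4.97
tcp_pos: [0.5058, 0.0664, 0.0695]
eef_rot: [-180.0, -0.0, -170.9]
contact_force: [0.9, 0.5, 1.1]
gripper_width: 0.0005
gripper_force: 0.5
[0.50583847 0.06639909 0.06949053] [0.91646445 0.45319952 1.06708227]
```

View pics/w2.png

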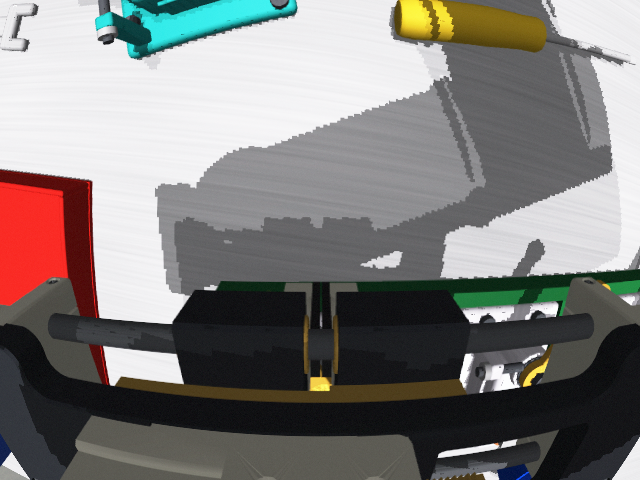

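```bash
python3 -m handwheel '[[1,0.05,-0.2,0,0],[1,0.05,-0.3,0,0],[1,0.05,-0.3,0,0]]'; python3 - <<'E'
from h import *
for c in("side","scene"):
    im,d=imaging.capture(c); W=cloud(c,d)
    save(c+"1",cv2.resize(im[215:335,200:360] if c=="side" else im[150:290,310:450],None,fx=4,fy=4))
E
```

```text
time_s: 5.4
tcp_pos: [0.5064, 0.0637, 0.0696]
eef_rot: [180.0, 0.0, -170.9]
contact_force: [-0.3, 2.2, -0.7]
gripper_width: 0.0006
gripper_force: 0.7
```

View pics/side1.png

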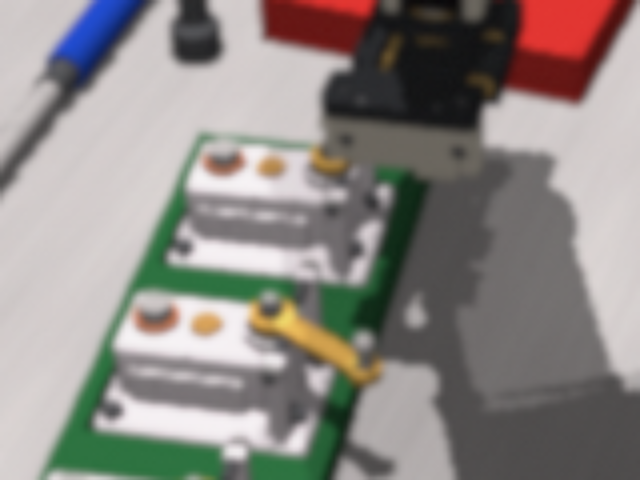

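```bash
python3 -m handwheel '[[1,0.05,-0.2,0,0],[1,0.05,-0.3,0,0],[1,0.05,-0.3,0,0]]';python3 -m handwheel '[[1,0.05,-0.2,0,0],[1,0.05,-0.2,0,0]]'
```

```text
time_s: 5.88
tcp_pos: [0.507, 0.0607, 0.0696]
eef_rot: [180.0, 0.0, -170.9]
contact_force: [0.1, 4.2, 0.4]
gripper_width: 0.0007
gripper_force: 1.6
time_s: 6.12
tcp_pos: [0.5076, 0.059, 0.0698]
eef_rot: [180.0, 0.0, -170.9]
contact_force: [-1.6, 6.2, 2.3]
gripper_width: 0.0001
gripper_force: 3.0
```

Lever 0 is on its stop. I'll retreat and look.

```bash
python3 -m handwheel '[[1,-0.5,3,0,0],[1,-1.1,7,0,0],[1,-1.1,7.8,0,0],[1,-1.1,7.8,0,0],[1,-1.1,7.8,5,0],[1,-1.1,7.8,5,0],[1,-3.2,20.6,5,0],[1,-3.2,20.6,5,0]]'; python3 - <<'E'
from h import *
s=get_state(); print(s["tcp_pos"],s["contact_force"])
im,d=imaging.capture("side"); save("side2",cv2.resize(im[215:365,180:360],None,fx=4,fy=4)); W=cloud("side",d)
P=W.reshape(-1,3)
for x,y in[(594.5,84.6),(574,213),(553.5,341.4)]:
    q=P*1000-[x,y,12]; c,s_=np.cos(np.radians(9.1)),np.sin(np.radians(9.1))
    X=q[:,0]*c+q[:,1]*s_; Y=-q[:,0]*s_+q[:,1]*c
    m=(q[:,2]>69)&(q[:,2]<86)&(X<-65)&(X>-105)&(abs(Y)<50)
    print(m.sum(),np.round([np.median(X[m]),np.median(Y[m]),np.median(q[m,2])],1))
E
```

```text
time_s: 7.12
tcp_pos: [0.4761, 0.2595, 0.1194]
eef_rot: [-180.0, -0.0, -171.1]
contact_force: [0.9, 0.2, 0.3]
gripper_width: 0.0002
gripper_force: 0.0
[0.47609336 0.25948337 0.11941354] [0.92927278 0.17806019 0.2995873 ]
0 [nan nan nan]
0 [nan nan nan]
35 [-85.7  33.   75.8]
  return _methods._mean(a, axis=axis, dtype=dtype,
  ret = ret.dtype.type(ret / rcount)
```

View pics/side2.png

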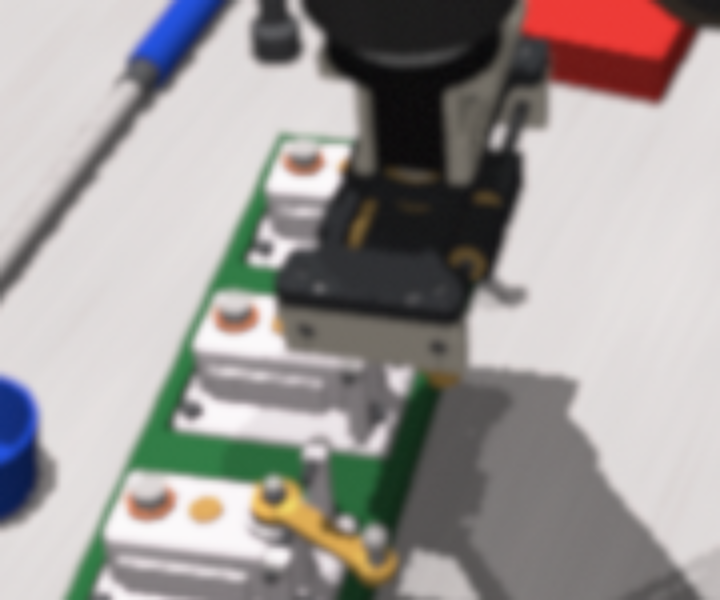

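The gripper hides covers 0 and 1 in the side view; only lever 2, at (330,530) in the crop, shows. I'll try the scene camera.

```bash
cat > lev.py <<'E'
from h import *
import sys
s=get_state(); print(s["time_s"],s["tcp_pos"],s["contact_force"])
for cam in sys.argv[2:]:
    im,d=imaging.capture(cam); P=cloud(cam,d).reshape(-1,3)
    if cam=="scene": save(sys.argv[1],cv2.resize(im[150:290,300:450],None,fx=4,fy=4))
    else: save(sys.argv[1]+cam,cv2.resize(im[215:365,180:360],None,fx=4,fy=4))
    for x,y in[(594.5,84.6),(574,213),(553.5,341.4)]:
        q=P*1000-[x,y,12]; c,s_=np.cos(np.radians(9.1)),np.sin(np.radians(9.1))
        X=q[:,0]*c+q[:,1]*s_; Y=-q[:,0]*s_+q[:,1]*c
        m=(q[:,2]>69)&(q[:,2]<86)&(X<-65)&(X>-105)&(abs(Y)<50)
        print(cam,m.sum(),np.round([np.median(X[m]),np.median(Y[m]),np.median(q[m,2])],1) if m.sum() else "")
E
python3 lev.py s3 scene
```

```text
7.175 [0.47624018 0.26614499 0.11956504] [1.77759116 6.53231044 2.44172294]
scene 22 [-83.2  21.   77. ]
scene 19 [-83.6  24.8  76.1]
scene 15 [-82.   21.4  76.2]
```

View pics/s3.png

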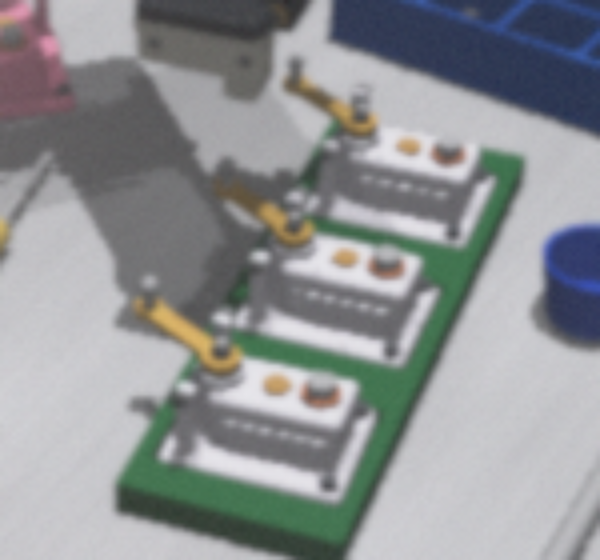

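The scene crop shows all three levers at idle, with balls at (150,290), (222,185) and (295,70), so lever 0 sprang back. Lever 1 is next.

```bash
python3 -m handwheel '[[1,0,0,-3,0],[1,0,0,-5,0],[1,0,0,-5,0]]'
python3 -m handwheel '[[1,0.4,-2.5,0,0],[1,0.6,-4,0,0],[1,0.8,-5,0,0],[1,1,-6,0,0],[1,1.1,-7,0,0],[1,1.2,-7.6,0,0],[1,1.2,-7.6,0,0],[1,1.2,-7.6,0,0]]'
python3 -m handwheel '[[1,0.05,-0.3,0,0],[1,0.05,-0.3,0,0],[1,0.05,-0.3,0,0]]'
```

```text
time_s: 7.6
tcp_pos: [0.4751, 0.2578, 0.0677]
eef_rot: [-179.8, -0.2, -171.0]
contact_force: [-0.4, 0.5, 0.5]
gripper_width: 0.0004
gripper_force: 0.0
time_s: 8.6
tcp_pos: [0.4892, 0.1856, 0.0708]
eef_rot: [179.9, 0.2, -170.9]
contact_force: [-4.4, 7.4, 7.6]
gripper_width: 0.0005
gripper_force: 4.9
time_s: 8.98
tcp_pos: [0.4899, 0.1829, 0.0711]
eef_rot: [179.8, 0.2, -170.9]
contact_force: [-4.4, 7.8, 9.8]
gripper_width: 0.0004
gripper_force: 6.0
```

```bash
python3 -m handwheel '[[1,-0.1,0.6,0,0],[1,-0.5,3,0,0],[1,-1.1,7,0,0],[1,-1.2,7.9,0,0],[1,-1.2,7.9,5,0],[1,-3.3,20.7,5,0],[1,-3.3,20.7,5,0],[1,-3.3,20.7,5,0]]'; python3 lev.py s4 scene
```

```text
time_s: 9.98
tcp_pos: [0.4552, 0.3906, 0.1193]
eef_rot: [-180.0, 0.0, -170.8]
contact_force: [0.2, -0.7, -0.6]
gripper_width: 0.0004
gripper_force: 0.0
9.975 [0.45518228 0.39057604 0.11925837] [ 0.21059753 -0.66016533 -0.59786964]
scene 20 [-83.6  21.7  75.7]
scene 19 [-84.6  22.2  78. ]
scene 14 [-83.4  24.4  74.8]
```

View pics/s4.png

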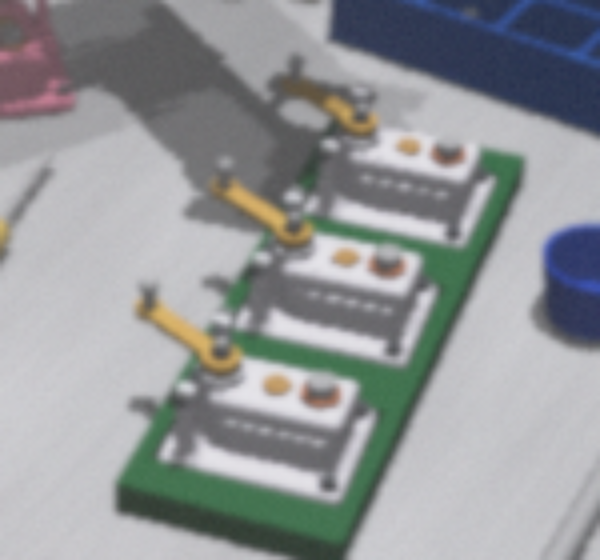

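Lever 1 has also sprung back; its ball is at (222,185) in the crop, at idle. On to lever 2.

```bash
python3 -m handwheel '[[1,0,0,-3,0],[1,0,0,-4.8,0],[1,0,0,-4.8,0]]'
python3 -m handwheel '[[1,0.4,-2.5,0,0],[1,0.6,-4,0,0],[1,0.8,-5,0,0],[1,1,-6,0,0],[1,1.1,-6.8,0,0],[1,1.2,-7.2,0,0],[1,1.2,-7.2,0,0],[1,1.2,-7.2,0,0]]'
python3 -m handwheel '[[1,0.05,-0.3,0,0],[1,0.05,-0.3,0,0],[1,0.05,-0.3,0,0]]'
```

```text
time_s: 10.4
tcp_pos: [0.4551, 0.3855, 0.0701]
eef_rot: [-179.8, -0.2, -171.0]
contact_force: [0.7, 0.0, 0.3]
gripper_width: 0.0005
gripper_force: 0.0
time_s: 11.4
tcp_pos: [0.4686, 0.3165, 0.0723]
eef_rot: [180.0, 0.1, -170.9]
contact_force: [1.8, 1.6, 5.9]
gripper_width: 0.0004
gripper_force: 2.8
time_s: 11.78
tcp_pos: [0.4691, 0.3147, 0.0725]
eef_rot: [179.9, 0.2, -170.9]
contact_force: [-0.2, 6.0, 6.2]
gripper_width: 0.0001
gripper_force: 3.9
```

```bash
python3 -m handwheel '[[1,0.05,-0.3,0,0],[1,0.05,-0.3,0,0]]'
python3 -m handwheel '[[1,-0.1,0.6,0,0],[1,-0.5,3,0,0],[1,-1.1,7,0,0],[1,-1.2,8,0,0],[1,-1.2,8,8,0],[1,-1.2,8,12,0],[1,-1.2,8,12,0]]'; python3 lev.py s5 scene side
```

```text
time_s: 12.02
tcp_pos: [0.4697, 0.3126, 0.0729]
eef_rot: [179.8, 0.2, -170.9]
contact_force: [-2.8, 8.7, 8.5]
gripper_width: 0.0005
gripper_force: 4.9
time_s: 12.9
tcp_pos: [0.458, 0.3912, 0.1962]
eef_rot: [179.7, 0.3, -170.9]
contact_force: [-0.7, 0.5, -0.9]
gripper_width: 0.0004
gripper_force: 0.0
12.9 [0.45795075 0.39116858 0.19620508] [-0.67003698  0.50264809 -0.93110081]
scene 20 [-83.5  22.1  78.1]
scene 19 [-83.8  23.2  76.5]
scene 14 [-86.2 -27.3  75.7]
side 23 [-87.   31.9  76. ]
side 31 [-87.6  33.   75.7]
side 33 [-90.1 -18.   76.2]
```

View pics/s5.png

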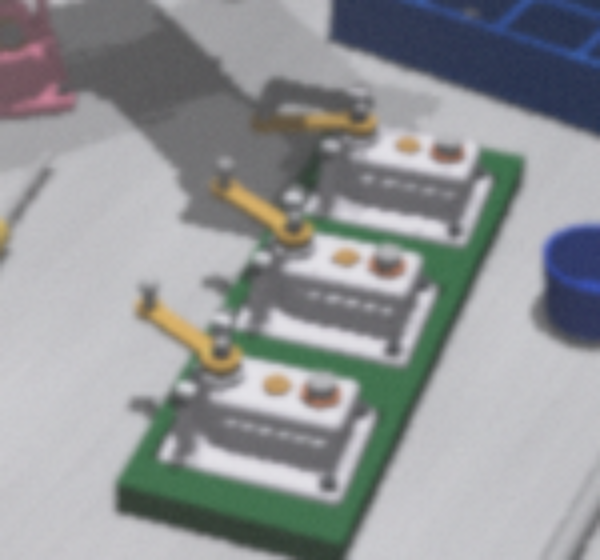

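Lever 2 stayed open: its ball is at (262,122) in the crop, on the -y side. It measures only just past 0.85, so I'll push it again with the fingertips on the ball alone, to be sure it is on the stop.

```bash
python3 -m handwheel '[[1,0.4,-4.2,0,0],[1,0.4,-4.2,-6,0],[1,0.4,-4.2,-10,0],[1,0.4,-4.2,-11.8,0],[1,0.4,-4.2,-11.8,0],[1,0.4,-4.2,-11.8,0]]'
python3 -m handwheel '[[1,0.2,-1.5,0,0],[1,0.4,-2.5,0,0],[1,0.5,-3,0,0],[1,0.5,-3.2,0,0],[1,0.5,-3.4,0,0],[1,0.5,-3.4,0,0]]'
python3 -m handwheel '[[1,0,-0.2,0,0],[1,0,-0.3,0,0],[1,0,-0.3,0,0]]'
```

```text
time_s: 13.75
tcp_pos: [0.4606, 0.3477, 0.0735]
eef_rot: [-180.0, -0.0, -170.9]
contact_force: [-0.4, 0.5, 0.1]
gripper_width: 0.0006
gripper_force: 0.0
time_s: 14.5
tcp_pos: [0.4661, 0.3146, 0.074]
eef_rot: [179.9, 0.1, -170.9]
contact_force: [3.5, 3.5, 1.6]
gripper_width: 0.0004
gripper_force: 1.9
time_s: 14.88
tcp_pos: [0.4665, 0.3126, 0.0743]
eef_rot: [179.9, 0.1, -170.9]
contact_force: [1.5, 6.7, 1.7]
gripper_width: 0.0005
gripper_force: 3.1
```

```bash
python3 -m handwheel '[[1,0,-0.2,0,0],[1,0,-0.4,0,0],[1,0,-0.4,0,0]]';python3 -m handwheel '[[1,0,-0.2,0,0],[1,0,-0.2,0,0]]'; python3 lev.py s6 scene side
```

```text
time_s: 15.25
tcp_pos: [0.467, 0.3092, 0.0747]
eef_rot: [179.8, 0.2, -170.8]
contact_force: [2.8, 7.2, 3.1]
gripper_width: 0.0005
gripper_force: 3.4
time_s: 15.5
tcp_pos: [0.4671, 0.3073, 0.0749]
eef_rot: [179.8, 0.2, -170.8]
contact_force: [3.7, 6.8, 3.1]
gripper_width: 0.0001
gripper_force: 3.5
15.5 [0.46712908 0.30729331 0.07485323] [3.65052068 6.80969004 3.147524  ]
scene 21 [-83.3  21.8  76.8]
scene 19 [-84.2  20.6  77.6]
scene 33 [-80.  -41.3  75.3]
side 2 [-91.8  29.7  74.9]
side 0 
side 0
```

```bash
python3 -m handwheel '[[1,0,0.6,0,0],[1,-0.3,3,0,0],[1,-0.8,7,0,0],[1,-0.8,8,5,0],[1,-0.8,8,10,0],[1,-0.8,8,15,0],[1,-0.8,8,15,0]]'; cat > cov.py <<'E'
from h import *
import sys
print(get_state()["tcp_pos"])
c,s_=np.cos(np.radians(9.1)),np.sin(np.radians(9.1))
for cam in("scene","side"):
    im,d=imaging.capture(cam); P=cloud(cam,d).reshape(-1,3); H=cv2.cvtColor(im,cv2.COLOR_RGB2HSV).reshape(-1,3).astype(int)
    for x,y in[(594.5,84.6),(574,213),(553.5,341.4)]:
        q=P*1000-[x,y,12]; X=q[:,0]*c+q[:,1]*s_; Y=-q[:,0]*s_+q[:,1]*c; Z=q[:,2]
        b=(Z>70)&(Z<86)&(X<-65)&(X>-105)&(abs(Y)<50)
        l=(H[:,0]>15)&(H[:,0]<32)&(H[:,1]>110)&(Z>52)&(Z<68)&(X<-20)&(X>-100)&(abs(Y)<50)
        ang=np.nan
        if l.sum()>8:
            vx,vy,_,_=cv2.fitLine(np.float32(np.c_[X[l],Y[l]]),cv2.DIST_HUBER,0,.01,.01).ravel(); ang=np.arctan(vy/vx)
        t=(Z>43)&(Z<51)&(X>-34)&(X<52)&(abs(Y)<30)&(H[:,1]<80)
        rc=cv2.minAreaRect(np.float32(np.c_[X[t],Y[t]])) if t.sum()>9 else None
        g=(Z>6)&(Z<15)&(abs(X)<62)&(abs(Y)<48)&(H[:,1]<80)
        rg=cv2.minAreaRect(np.float32(np.c_[X[g],Y[g]])) if g.sum()>9 else None
        print(cam,"ball",np.round([np.median(X[b]),np.median(Y[b])],1),"lever",round(ang+.5,3),"hump",np.round(np.hstack(rc),1) if rc else"", "zmed",np.round(np.median(Z[t]),1),"flange",np.round(np.hstack(rg),1) if rg else"")
E
python3 cov.py
```

```text
time_s: 16.48
tcp_pos: [0.458, 0.3866, 0.2273]
eef_rot: [179.8, 0.2, -170.9]
contact_force: [-0.4, 0.6, -1.3]
gripper_width: 0.0004
gripper_force: 0.0
[0.45802999 0.38664952 0.22729583]
scene ball [-84.5  22.1] lever -0.014 hump [ 7.6 -4.  84.2 46.7  2.5] zmed 46.6 flange [  0.5  -6.2 119.3  93.7   6.8]
scene ball [-84.4  22.7] lever -0.062 hump [ 6.9 -4.1 81.8 48.7  2.1] zmed 46.5 flange [ -1.8  -3.4 118.4  94.6   3.1]
scene ball [-82.8 -37.7] lever 1.062 hump [ 6.6 -4.8 50.2 80.7 89.4] zmed 46.4 flange [ -1.8  -6.7 118.8  89.2   4.2]
side ball [-86.6  32.2] lever -0.096 hump  zmed nan flange [-49.9   9.9  74.9  21.   89.1]
side ball [-87.5  33. ] lever -0.076 hump  zmed nan flange [ -2.7   0.9  94.  116.2  89.7]
side ball [-85.  -26.6] lever 1.07 hump [ 6.2  4.2 78.3 45.3  2.9] zmed 45.7 flange [ -2.6   6.5 122.   94.8   8.7]
  return _methods._mean(a, axis=axis, dtype=dtype,
  ret = ret.dtype.type(ret / rcount)
```

Lever 2 is fully open now and has stayed there since the fingers left. Moving over its hump with the fingers open.

```bash
python3 -m handwheel '[[0,4.8,-2.2,0,0],[0,9.5,-4.5,0,0],[0,9.5,-4.5,-3,0],[0,9.5,-4.5,-8,0],[0,9.5,-4.5,-12,0],[0,9.5,-4.5,-12,0],[0,9.5,-4.5,-12,0]]' 40
python3 - <<'E'
from h import *
im,_=imaging.capture("wrist"); save("w3",im)
E
```

```text
time_s: 17.45
tcp_pos: [0.5528, 0.3402, 0.1041]
eef_rot: [-180.0, -0.0, -170.9]
contact_force: [0.0, -0.3, 1.0]
gripper_width: 0.0647
gripper_force: 0.0
```

View pics/w3.png

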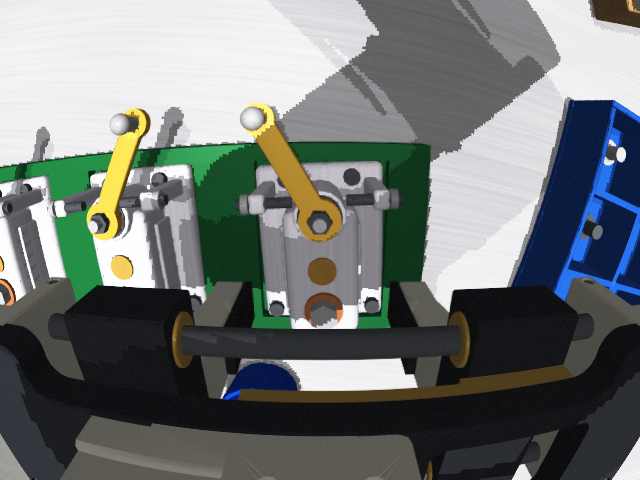

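The wrist view shows the hump centred at column 320 between the fingers (240 and 405). The cover lies square and the lever, with its ball at (253,118), is open against the stop. I'll go down and grip.

```bash
python3 -m handwheel '[[0,0,0,0,0],[0,0,0,0,0],[0,0,0,-3,0],[0,0,0,-6,0],[0,0,0,-7.5,0],[0,0,0,-7.5,0],[0,0,0,-7.5,0]]' 40
python3 -m handwheel '[[0.5,0,0,0,0],[0.7,0,0,0,0],[0.7,0,0,0,0],[0.7,0,0,0,0],[0.7,0,0,0,0],[0.7,0,0,0,0]]' 40
```

```text
time_s: 18.38
tcp_pos: [0.5533, 0.3405, 0.0298]
eef_rot: [180.0, 0.1, -170.9]
contact_force: [0.5, 0.5, 0.4]
gripper_width: 0.0874
gripper_force: 0.0
time_s: 19.12
tcp_pos: [0.5528, 0.3402, 0.0286]
eef_rot: [180.0, 0.0, -170.9]
contact_force: [0.8, 1.4, -0.3]
gripper_width: 0.0438
gripper_force: 39.6
```

Gripped at 43.8 mm, which matches the 44 mm hump. Lifting slowly.

```bash
python3 -m handwheel '[[0.7,0,0,0.5,0],[0.7,0,0,1.2,0],[0.7,0,0,2.5,0],[0.7,0,0,4,0],[0.7,0,0,6,0],[0.7,0,0,9,0],[0.7,0,0,12,0],[0.7,0,0,12,0]]' 50
python3 - <<'E'
from h import *
print(get_state()["moment"])
im,d=imaging.capture("wrist"); save("w4",im)
E
```

```text
time_s: 20.12
tcp_pos: [0.554, 0.3409, 0.1523]
eef_rot: [179.8, 0.3, -170.9]
contact_force: [0.6, 0.1, -10.7]
gripper_width: 0.0434
gripper_force: 49.6
[ 0.11410129 -0.10563476 -0.01720881]
```

View pics/w4.png

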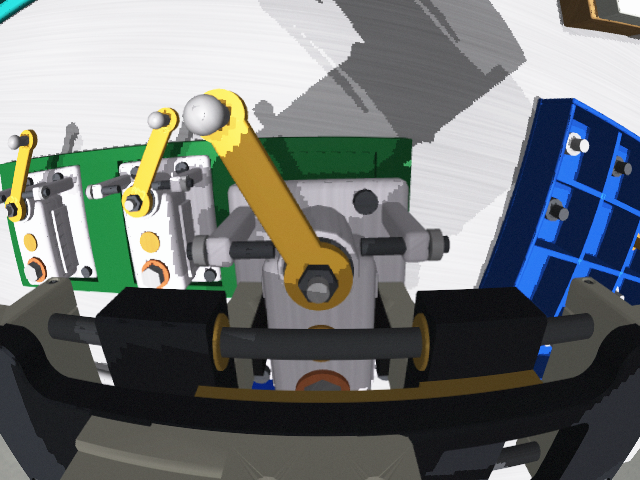

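Lifted level: the cover sits square in the fingers with its lever open (ball at (205,115)), and the good covers on the left are still in their pockets at idle. Carrying it to the tray.

```bash
python3 -m handwheel '[[0.7,0.1,-1.5,0,0],[0.7,0.3,-5,0,-1],[0.7,0.6,-9.5,0,-2],[0.7,0.9,-14,0,-3],[0.7,1.2,-18.5,0,-4],[0.7,1.4,-22.5,0,-5],[0.7,1.6,-26,0,-5],[0.7,1.6,-27,0,-5]]' 50
python3 -m handwheel '[[0.7,0.1,-2,0,0],[0.7,0.3,-5.5,0,-1],[0.7,0.6,-10,0,-2],[0.7,0.9,-14.5,0,-3],[0.7,1.2,-19,0,-4],[0.7,1.5,-23,0,-4.1],[0.7,1.6,-26,0,-4.1],[0.7,1.6,-26.5,0,-4.1]]' 50
python3 - <<'E'
from h import *
s=get_state();print(s["tcp_pos"],s["eef_rot"])
for cam in("scene","side"):
    im,d=imaging.capture(cam); P=cloud(cam,d).reshape(-1,3); H=cv2.cvtColor(im,cv2.COLOR_RGB2HSV).reshape(-1,3).astype(int)
    red=((H[:,0]<8)|(H[:,0]>172))&(H[:,1]>120)&(P[:,0]>.46)&(P[:,0]<.72)&(P[:,1]<-.07)&(P[:,1]>-.33)&(P[:,2]>.02)&(P[:,2]<.045)
    print(cv2.minAreaRect(np.float32(P[red,:2]*1000)))
E
```

```text
time_s: 21.18
tcp_pos: [0.5671, 0.0669, 0.1471]
eef_rot: [-179.9, -0.2, -176.1]
contact_force: [0.1, 0.4, -8.0]
gripper_width: 0.0436
gripper_force: 49.6
time_s: 22.18
tcp_pos: [0.5839, -0.1971, 0.1476]
eef_rot: [-180.0, -0.1, 179.9]
contact_force: [-0.0, -0.1, -9.2]
gripper_width: 0.044
gripper_force: 49.6
[ 0.58392658 -0.19708233  0.14763432] [-1.79993571e+02 -8.63139295e-02  1.79871900e+02]
((589.2946166992188, -198.09605407714844), (193.14523315429688, 211.13723754882812), 89.8935546875)
((583.8585205078125, -191.2757568359375), (199.25987243652344, 212.08096313476562), 89.76688385009766)
```

```bash
python3 -m handwheel '[[0.7,0.2,0.2,-2,0],[0.7,0.2,0.2,-5,0],[0.7,0.2,0.2,-8,0],[0.7,0.2,0.2,-10.5,0],[0.7,0.2,0.2,-11.8,0],[0.7,0.2,0.2,-12.3,0],[0.7,0.2,0.2,-12.4,0],[0.7,0.2,0.2,-12.4,0]]' 50
python3 -m handwheel '[[0.7,0,0,-0.1,0],[0.7,0,0,-0.2,0],[0.7,0,0,-0.2,0]]' 50
```

```text
time_s: 23.28
tcp_pos: [0.5873, -0.1931, 0.0255]
eef_rot: [-180.0, 0.1, 180.0]
contact_force: [-0.2, 0.7, -9.3]
gripper_width: 0.0437
gripper_force: 49.6
time_s: 23.65
tcp_pos: [0.5866, -0.1931, 0.0226]
eef_rot: [180.0, 0.0, 180.0]
contact_force: [-0.2, 0.7, -9.5]
gripper_width: 0.0439
gripper_force: 49.6
```

```bash
python3 -m handwheel '[[0.7,0,0,-0.1,0],[0.7,0,0,-0.15,0],[0.7,0,0,-0.2,0],[0.7,0,0,-0.2,0]]' 50
```

```text
time_s: 24.15
tcp_pos: [0.5866, -0.1931, 0.0206]
eef_rot: [-180.0, -0.0, 180.0]
contact_force: [-0.9, 0.2, -7.1]
gripper_width: 0.044
gripper_force: 49.6
```

```bash
python3 -m handwheel '[[0.7,0,0,-0.05,0],[0.7,0,0,-0.1,0],[0.7,0,0,-0.1,0]]' 50
```

```text
time_s: 24.52
tcp_pos: [0.5866, -0.1931, 0.0206]
eef_rot: [-180.0, 0.0, 180.0]
contact_force: [-4.3, 2.1, 4.9]
gripper_width: 0.0438
gripper_force: 49.6
```

Down on the tray floor. I'll release, rise and check.

```bash
python3 -m handwheel '[[0.4,0,0,0,0],[0.2,0,0,0,0],[0.1,0,0,0,0],[0.1,0,0,0,0],[0.1,0,0,0,0]]' 20
python3 -m handwheel '[[0.1,0,0,2,0],[0.1,0,0,6,0],[0.1,0,0,12,0],[0.1,0,0,18,0],[0.1,-8,0,22,0],[0.1,-12,0,22,0],[0.1,-12,0,22,0],[0.1,-12,0,22,0]]'
python3 - <<'E'
from h import *
s=get_state();print(s["tcp_pos"],s["contact_force"])
im,d=imaging.capture("wrist")
im2,d=imaging.capture("side"); 
save("f",np.hstack([cv2.resize(im,(400,300)),cv2.resize(im2[150:390,180:420],(400,300))]))
E
python3 cov.py 2>/dev/null | cut -c1-60
```

```text
time_s: 25.15
tcp_pos: [0.5866, -0.1931, 0.0195]
eef_rot: [-180.0, 0.0, 180.0]
contact_force: [-0.3, 0.2, -0.9]
gripper_width: 0.0784
gripper_force: 0.0
time_s: 26.15
tcp_pos: [0.4667, -0.1932, 0.2402]
eef_rot: [-180.0, 0.1, 180.0]
contact_force: [-0.3, 0.7, -0.5]
gripper_width: 0.0792
gripper_force: 0.0
[ 0.46669646 -0.19316323  0.24022444] [-0.28383936  0.72857552 -0.54341361]
[ 0.46731314 -0.19306609  0.23922994]
scene ball [-83.8  21.5] lever -0.018 hump [ 7.9 -3.7 84.  4
scene ball [-84.8  23.4] lever -0.045 hump [ 7.3 -4.3 82.8 4
scene ball [nan nan] lever nan hump  zmed nan flange [-21.  
side ball [-86.8  31.7] lever 0.033 hump [ 5.8  5.2 78.8 45.
side ball [-88.1  31.8] lever 0.038 hump [ 6.4  4.7 77.6 44.
side ball [nan nan] lever nan hump  zmed nan flange
```

View pics/f.png

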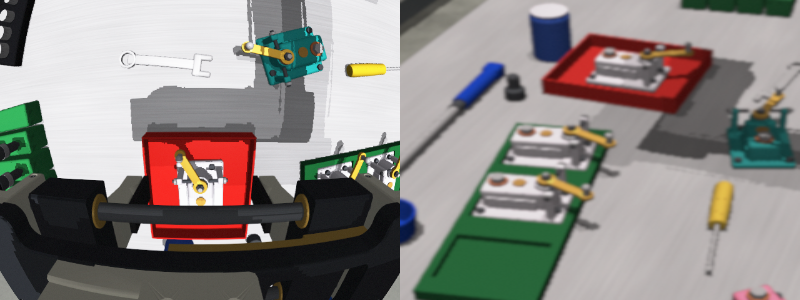

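The cover lies flat in the middle of the red tray, at (200,185) on the left and (630,68) on the right, with its lever open. The two good covers sit in their pockets at idle, so I'm handing in.

```bash
python3 -c "from plant import r; print(r.close_job())"
```

```text
the job is handed in; nothing more can be done
None
```

The cover with the binding lever, from pocket 2, is lying flat in the middle of the red tray with its lever open. The two good covers are still in their pockets at idle, and the job is handed in; no verdict was returned.

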